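Open the blue drying cabinet

ROBOT

A 6-joint arm with a two-finger parallel gripper is mounted at the origin on the work surface. World frame = base frame: x ahead of the robot, y to its left, z up, the work surface at z = 0. Lengths are in m, angles in rad, forces in N, time in s.
With the tool pointing down it reaches from about 0.375 to 0.975 m from the base axis. Payload 3.8 kg.
Tool frame: the origin (TCP) lies on the centre line of the jaws, within the pads' length; the fingertips stand 17 mm ahead of it and the grasp point (between the pads) lies 2 mm behind it (bot.tip_extent is the distance from the TCP to the fingertips, in m); z points along the fingers, y is the line along which they close (so a half turn about z gives the same grasp; the last joint's range is limited). The gripper opens to 85 mm and grips with 20 to 120 N. Pads are 22 mm wide; open, the fingers measure 114 mm over their backs; the gripper's body (76 mm by 85 mm) begins 54 mm behind the grasp point. The pads swing forward as they close: fully open they stand 13 mm farther back than shut.
Start: joints at [1.1, 0.264, 1.604, -0, 1.274, -0.037], TCP at [0.284, 0.612, 0.248] pointing down, gripper open.
Joint ranges: [-2.63, 2.63], [-0.94, 2.18], [0.31, 2.57], [-1.31, 4.45], [0, 2.66], [-2.55, 2.55]. Speed limits (rad/s): [2.57, 2.57, 3.14, 3.14, 3.14, 3.14].

INTERFACE

Orientations are given as a rotation vector (axis times angle).
In Python, from workcell import readout, read_camera, finish_job, bot gives the robot as it stands.
- The arm moves only by the tool jog_arm, never from a script. Its argument "deltas" is one flat list of numbers, 7 for each row, row after row: the shift along the tool's x, y, z in m, then the turn, a rotation vector about the tool's x, y, z in degrees, then the gripper command: -1 is shut, 1 is fully open, values between are in proportion. A call has 1 to 8 rows; each row is the pose to reach, as a shift and turn from the pose commanded when the call began, along the tool's axes at that moment; what a row does not reach only later rows make up. A row lasts 1/10 s, in which the tool goes at most 50 mm and 8.59 degrees, less where a joint would pass 70% of its speed; a pose out of reach is approached as far as the arm can. A call with a gripper value outside its range is refused whole. The fingers move at their own pace and stop on an object; "squeeze" is the grip in N (left out, the last holds). Time passes only in rows, so rows that repeat a pose let the fingers close. It gives the time, the measured TCP pose, the force, the opening and the grip force at its end, in the units of the state.
- readout.read_state(): the state, without advancing time (a new reading comes with each control period).
- read_camera(name): name is "scene" or "top"; returns a dict with "color" (480x640x3 uint8, blue, green, red), "fx", "fy", "cx", "cy" (pixels), "origin" and "attitude" of the camera in the world. Camera axes: x right, y down, z forward; pixel columns grow to the right and rows downward; lengths in m; the calibration is good to about 2 mm. A picture is of the moment at which its call begins. There is no depth.
- finish_job(): hands the job in; it is judged then, once.
The state is a dict: "time": time; "q": joint angles; "joint_vel": joint speeds; "joint_torque": joint torques, N m; "tool_pos": TCP position; "tcp_rot": TCP orientation; "wrist_force": force on the tool from outside, world axes, zero at the start; "torque": the same for the moment, N m; "width": opening from 0.0 (shut) to 1.0 (fully open); "grip_force": force on a finger pad.
Only numpy, scipy, OpenCV 4.12 (cv2) and the standard library are available. Lean on these libraries where they do the work, as an engineer would, in place of code of your own. Each camera call takes 0.05 s, during which the arm holds its last target. There are 200 camera calls.

TASK

Two small drying cabinets stand on the lab bench. Swing the door of the blue one wide open, to about a right angle, so that the samples inside can be taken out, and let go of it; leave the grey cabinet's door shut.

Things in the scene. Friction and masses are not known exactly. Their poses are not given: they have to be found in the camera images.
- blue_door (a joint): Opening angle (rad) of the blue-housed cabinet's door: 0 shut, stop at 1.9, starts at 0 to 0.08. White-framed amber door, 212 mm wide, 216 mm high, 14 mm thick, top edge at height 236 mm. It faces the robot, hinged on its left (+y) edge, and opens towards the robot, clockwise seen from above. About 1 N at the handle moves it; it stays where left. Cabinet fixed, 240 mm high.
- blue_handle (a point): Grip point of that door's handle, on the axis of an upright round red bar, 12 mm thick, 90 mm long, near the door's free right (-y) edge. The bar's free upper end is level with the door's top; the point is 30 mm below it, at height 206 mm. Bar axis 45 mm off the door's face; two pegs 55 and 80 mm below its top. Axes turn with the door: x through it into the cabinet, y towards the hinge, z up.
- blue_hinge (a point): Point on the vertical hinge axis of the blue cabinet's door, mid-thickness at its left (+y) edge, level with blue_handle (height 206 mm). The handle bar's axis lies 185 mm along the door from it and 52 mm in front of it. Axes turn with the door, as blue_handle's.
- grey_door (a joint): Opening angle (rad) of the grey-housed cabinet's door, 0 shut; it starts shut. The same model of cabinet with the same door and red handle, standing left or right of the blue one; both are turned up to 9 degrees either way.

How it is judged:
At the end, for the whole second after the job is handed in: The blue cabinet's door stands still, open by at least 1.3 rad (75 degrees), anywhere up to its stop; the grey cabinet's door is shut (within 0.08 rad) (value of joint blue_door above 1.3 rad and velocity of joint blue_door between -0.05 and 0.05 rad/s and value of joint grey_door below 0.08 rad); the robot touches nothing.
It fails at once if the grey cabinet's door is opened (value of joint grey_door above 0.17 rad).
It also fails if it takes over 43 s, if anything falls off the work surface, if the arm or the gripper's body presses on something with over 40 N, if the wrist force passes 120 N, or if a joint passes its speed limit or range.

## Working session

There is one attempt and no reset: what is moved stays moved. The work goes in short steps, Python scripts to look and compute and a tool call to move; the robot and the scene stay as the last step left them, time stands still between calls to the robot, and variables do not carry over. Pictures are saved under pics/ and viewed, at most 10 in all, crops included, and the job is handed in when it is done.

Besides the shell and the picture viewer there is one more tool, called after "Request:" as name(argument=value, ...) on one line, values as JSON. jog_arm: Moves the arm, as the interface text tells. Its arguments: {"type":"object","properties":{"deltas":{"type":"array"},"squeeze":{"type":"number"}},"required":["deltas"]}

```bash
mkdir -p pics; python3 - <<'E'
from workcell import readout, read_camera, bot
import cv2,numpy as np
for n in ("scene","top"):
    c=read_camera(n); cv2.imwrite(f"pics/{n}0.png",c["color"]); print(n,c["fx"],c["fy"],c["cx"],c["cy"],c["origin"],c["attitude"])
s=readout.read_state(); print(s); print(bot.tip_extent)
E
```

```text
scene 451.8535048750961 451.8535048750961 314.7190120138017 239.76114951648574 [0.35624432 0.39258865 0.76312737] [-0.82591162  2.65643667 -0.94573686]
top 538.341900643945 538.341900643945 312.83312311609814 242.68324760488727 [0.5892083  0.00283697 1.26060284] [-2.18122873  2.20699756 -0.05192369]
{'time': 0.1, 'q': array([ 1.10008306e+00,  2.64690603e-01,  1.60526923e+00,  2.14642716e-05,
        1.27369378e+00, -3.69140463e-02]), 'joint_vel': array([ 0.00204608, -0.00244267, -0.00424156,  0.00208703,  0.0002977 ,
        0.00181144]), 'joint_torque': array([ 1.24635162e-04, -5.16706109e+01, -3.68590808e+01, -7.03700675e-05,
        6.25920889e-03,  1.90758504e-05]), 'tool_pos': array([0.2834313, 0.6119074, 0.2470607]), 'tcp_rot': array([-0.6759736 , -3.06745469,  0.003125  ]), 'wrist_force': array([-0.30226211, -0.14617331,  0.36445518]), 'torque': array([-0.00481955,  0.04044684,  0.04303102]), 'grip_force': 0.0, 'width': 0.9996476514266744}
0.017
```

View pics/scene0.png

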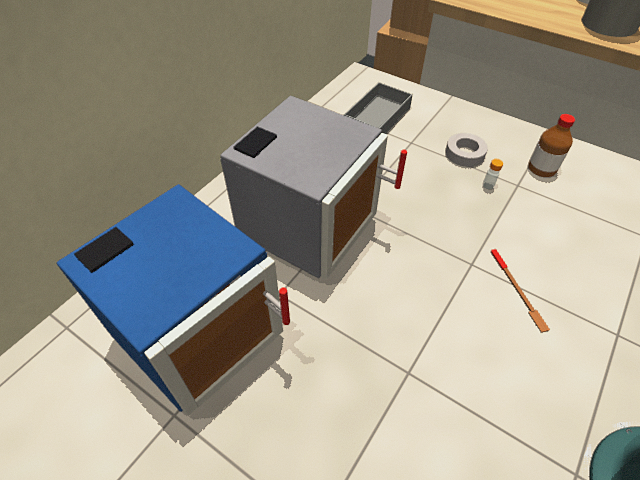

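View pics/top0.png

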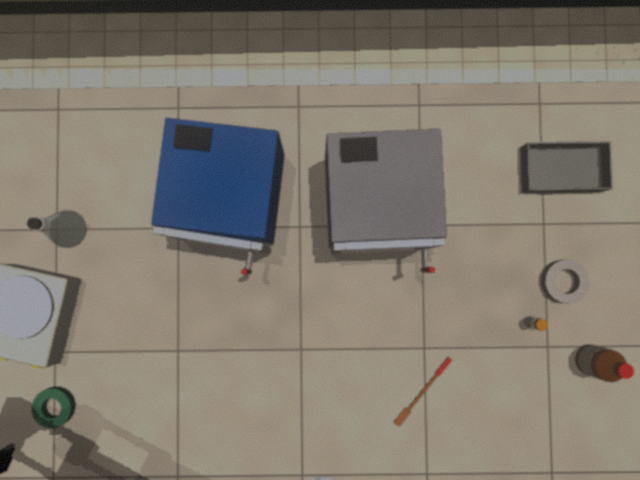

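The scene view shows the blue cabinet in front, its red bar top near (284,291), and the grey one behind it with its bar at (403,152). In the top view blue is on the left (+y), with its bar near (247,271) and its door strip running from (154,231) to (262,246). Grey is on the right.

```bash
cat > h.py <<'E'
import cv2,numpy as np
from scipy.spatial.transform import Rotation as R
from workcell import readout, read_camera
def ray(c,u,v):
    d=R.from_rotvec(c["attitude"]).apply([(u-c["cx"])/c["fx"],(v-c["cy"])/c["fy"],1.]); return np.array(c["origin"]),d
def onz(c,u,v,z):
    o,d=ray(c,u,v); return o+d*(z-o[2])/d[2]
def proj(c,p):
    q=R.from_rotvec(c["attitude"]).inv().apply(np.array(p)-c["origin"]); return q[0]/q[2]*c["fx"]+c["cx"],q[1]/q[2]*c["fy"]+c["cy"]
def redmask(im):
    h=cv2.cvtColor(im,cv2.COLOR_BGR2HSV); return ((((h[...,0]<6)|(h[...,0]>172))&(h[...,1]>150)&(h[...,2]>60))*255).astype(np.uint8)
E
python3 - <<'E'
from h import *
for n in("top","scene"):
    c=read_camera(n);im=c["color"];m=redmask(im)
    k,l,st,ce=cv2.connectedComponentsWithStats(m)
    for i in range(1,k):
        if st[i,4]>8:
            b=np.argwhere(l==i); t=b[b[:,0]<=b[:,0].min()+1].mean(0)
            print(n,st[i],ce[i].round(1),"z236:",onz(c,*ce[i],.236).round(4),"top rows z236",onz(c,t[1],t[0]+2,.236).round(4))
    if n=="top":
        h=cv2.cvtColor(im,cv2.COLOR_BGR2HSV)
        w=((h[...,1]<60)&(h[...,2]>150)).astype(np.uint8); w[:200]=0; w[265:]=0
        k,l,st,ce=cv2.connectedComponentsWithStats(w)
        for i in range(1,k):
            if st[i,4]>200:
                p=np.argwhere(l==i)[:,::-1].astype(np.float32); box=cv2.boxPoints(cv2.minAreaRect(p)); print(st[i],[(b.round(),onz(c,*b,.236).round(4)) for b in box])
E
python3 - <<'E'
import cv2
a=cv2.imread('pics/top0.png')[200:300,130:290]; cv2.imwrite('pics/c1.png',cv2.resize(a,(800,500),interpolation=cv2.INTER_NEAREST))
E
```

```text
top [242 269   5   5  18] [243.9 271.3] z236: [0.5883 0.1377 0.236 ] top rows z236 [0.5873 0.1382 0.236 ]
top [429 268   5   4  17] [431.1 269.4] z236: [ 0.5877 -0.2181  0.236 ] top rows z236 [ 0.5855 -0.2183  0.236 ]
top [436 358  15  17  72] [443.1 366.2] z236: [ 0.4056 -0.2365  0.236 ] top rows z236 [ 0.4156 -0.246   0.236 ]
top [618 363  15  15 174] [625.1 370.5] z236: [ 0.3937 -0.5779  0.236 ] top rows z236 [ 0.4024 -0.5763  0.236 ]
[   0  200   55   28 1089] [(array([ -0., 200.], dtype=float32), array([0.7302, 0.6048, 0.236 ])), (array([ 54., 200.], dtype=float32), array([0.7289, 0.5011, 0.236 ])), (array([ 54., 227.], dtype=float32), array([0.677 , 0.5004, 0.236 ])), (array([  0., 227.], dtype=float32), array([0.6783, 0.6039, 0.236 ]))]
[  59  200   93   27 1799] [(array([ 59., 200.], dtype=float32), array([0.7288, 0.4915, 0.236 ])), (array([151., 200.], dtype=float32), array([0.7267, 0.315 , 0.236 ])), (array([151., 226.], dtype=float32), array([0.6767, 0.3148, 0.236 ])), (array([ 59., 226.], dtype=float32), array([0.6788, 0.4909, 0.236 ]))]
[ 446  200   95   23 1956] [(array
[... 3186 characters left out ...]
2), array([0.6349, 0.4922, 0.236 ])), (array([ 78., 249.], dtype=float32), array([0.6344, 0.454 , 0.236 ])), (array([ 78., 264.], dtype=float32), array([0.6058, 0.4537, 0.236 ])), (array([ 58., 264.], dtype=float32), array([0.6062, 0.4919, 0.236 ]))]
scene [558 114  17  14 178] [566.1 120.3] z236: [ 0.3733 -0.4765  0.236 ] top rows z236 [ 0.3773 -0.488   0.236 ]
scene [395 150  12  39 207] [400.6 168.6] z236: [ 0.5704 -0.1755  0.236 ] top rows z236 [ 0.5859 -0.2161  0.236 ]
scene [491 249  16  21 121] [498.7 258.7] z236: [ 0.3617 -0.0829  0.236 ] top rows z236 [ 0.3717 -0.0916  0.236 ]
scene [279 288  11  37 258] [284.3 305.5] z236: [0.5713 0.1564 0.236 ] top rows z236 [0.5871 0.1384 0.236 ]
```

View pics/c1.png

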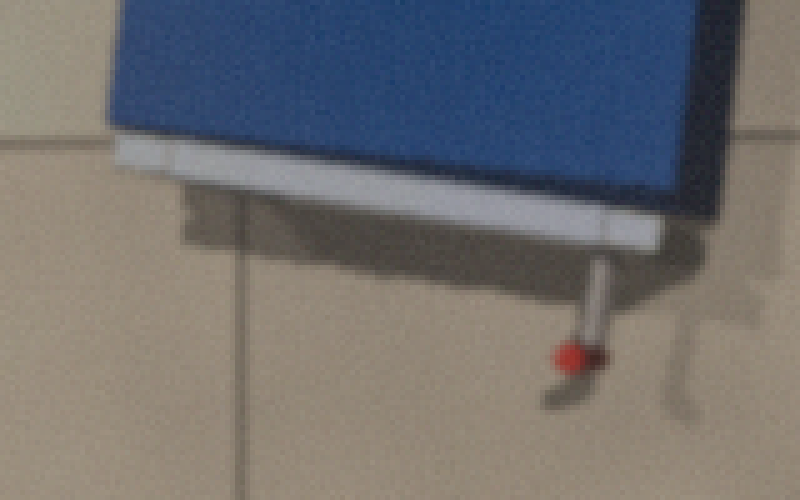

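Both views put the bar at about (0.588, 0.138), the door's tilt is about 9.4°, and the hinge is near (0.669, 0.312). I'll write a small planner that prints rows in tool axes.

```bash
cat >> h.py <<'E'
def plan(targets):
    "targets: x,y,z,heading(deg) of tool y, tool straight down -> rows relative to present pose"
    s=readout.read_state(); R0=R.from_rotvec(s["tcp_rot"]); 
    for x,y,z,h in targets:
        a=np.radians(h); Y=np.array([np.cos(a),np.sin(a),0]); Z=np.array([0,0,-1.]); X=np.cross(Y,Z)
        Rt=R.from_matrix(np.c_[X,Y,Z]); 
        print((R0.inv().apply(np.array([x,y,z])-s["tool_pos"])).round(4),np.degrees((R0.inv()*Rt).as_rotvec()).round(1))
H=np.array([.669,.312]); a0=9.4
def door(th,z=.208,r=0.):
    "handle position and heading at opening th deg past start"
    b=np.radians(a0-th); y=np.array([np.sin(b),np.cos(b)]); x=np.array([np.cos(b),-np.sin(b)])
    p=H-.185*y-.052*x; return (*p,z,90-(a0-th))
E
python3 -c "
from h import *
plan([(.284,.612,.32,65),(.436,.375,.32,73),(.588,.138,.32,80.6),(.588,.138,.208,80.6)]); print(door(0))"
```

```text
[-0.0005  0.     -0.0726] [-0.1 -0.   0.1]
[-0.238  -0.1511 -0.0724] [-0.1 -0.  -7.9]
[-0.4755 -0.3023 -0.0722] [ -0.1  -0.  -15.5]
[-0.4755 -0.3021  0.0398] [ -0.1  -0.  -15.5]
(np.float64(0.5874829445817376), np.float64(0.13797710013927503), 0.208, 80.6)
```

Request:
jog_arm(deltas=[0, 0, -0.045, 0, 0, 0, 1, 0, 0, -0.073, 0, 0, 0, 1, -0.04, -0.025, -0.073, 0, 0, -2, 1, -0.08, -0.05, -0.073, 0, 0, -4, 1, -0.12, -0.075, -0.073, 0, 0, -6, 1, -0.16, -0.1, -0.073, 0, 0, -8, 1, -0.2, -0.126, -0.073, 0, 0, -10, 1, -0.24, -0.152, -0.073, 0, 0, -12, 1])

```text
time: 1.0
tool_pos: [0.4382, 0.3719, 0.3212]
tcp_rot: [0.349, 3.122, -0.0]
wrist_force: [1.0, -0.5, -0.6]
width: 1.0
grip_force: 0.0
```

Request:
jog_arm(deltas=[-0.04, -0.025, 0, 0, 0, -1, 1, -0.08, -0.05, 0, 0, 0, -2, 1, -0.12, -0.075, 0, 0, 0, -3, 1, -0.16, -0.1, 0, 0, 0, -3.5, 1, -0.2, -0.126, 0, 0, 0, -3.5, 1, -0.22, -0.135, 0, 0, 0, -3.5, 1])

```text
time: 1.6
tool_pos: [0.6241, 0.1896, 0.3208]
tcp_rot: [0.261, 3.13, -0.002]
wrist_force: [0.6, 0.5, -0.1]
width: 1.001
grip_force: 0.0
```

```bash
python3 -c "
from h import *
s=readout.read_state();print(s['time'],s['tool_pos'],s['wrist_force'])
c=read_camera('scene');cv2.imwrite('pics/s1.png',c['color'])
plan([door(0,.32),door(0)])"
```

```text
1.6 [0.62413528 0.18960217 0.32082551] [ 0.56717221  0.48738091 -0.09239887]
[ 0.0293 -0.0564  0.0005] [-0.1  0.1 -0.2]
[ 0.0295 -0.0562  0.1125] [-0.1  0.1 -0.2]
```

View pics/s1.png

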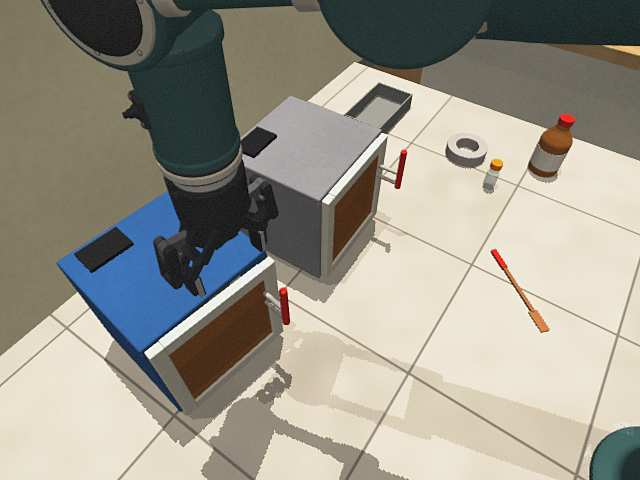

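The gripper hovers above the blue cabinet's top, behind the bar at (284,291), and nothing has moved. I'll shift it over the bar and then lower it.

Request:
jog_arm(deltas=[0.015, -0.028, 0, 0, 0, 0, 1, 0.0295, -0.0563, 0, 0, 0, 0, 1, 0.0295, -0.0563, 0, 0, 0, 0, 1, 0.0295, -0.0563, 0, 0, 0, 0, 1])

```text
time: 2.05
tool_pos: [0.5834, 0.1428, 0.3215]
tcp_rot: [0.257, 3.131, 0.001]
wrist_force: [-0.8, 0.4, 0.3]
width: 1.005
grip_force: 0.0
```

```bash
python3 -c "
from h import *
c=read_camera('scene');cv2.imwrite('pics/s2.png',c['color'][150:400,150:450])
plan([door(0)])"
```

```text
[-0.0045 -0.0047  0.1135] [0.1 0.  0.1]
```

View pics/s2.png

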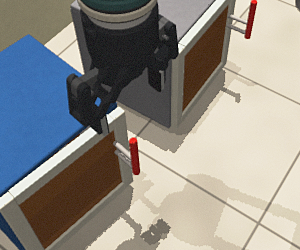

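The crop shows the two fingers above and on either side of the bar, whose top is at (133,142) in the crop. I'll correct by about 5 mm and lower.

Request:
jog_arm(deltas=[-0.0045, -0.0047, 0.02, 0, 0, 0, 1, -0.0045, -0.0047, 0.045, 0, 0, 0, 1, -0.0045, -0.0047, 0.07, 0, 0, 0, 1, -0.0045, -0.0047, 0.095, 0, 0, 0, 1, -0.0045, -0.0047, 0.1135, 0, 0, 0, 1, -0.0045, -0.0047, 0.1135, 0, 0, 0, 1])

```text
time: 2.7
tool_pos: [0.5855, 0.1379, 0.2039]
tcp_rot: [-0.254, -3.125, 0.002]
wrist_force: [-0.2, -0.2, -0.2]
width: 0.997
grip_force: 0.0
```

Request:
jog_arm(deltas=[0, 0, 0, 0, 0, 0, 0, 0, 0, 0, 0, 0, 0, -1, 0, 0, 0, 0, 0, 0, -1, 0, 0, 0, 0, 0, 0, -1, 0, 0, 0, 0, 0, 0, -1, 0, 0, 0, 0, 0, 0, -1, 0, 0, 0, 0, 0, 0, -1, 0, 0, 0, 0, 0, 0, -1], squeeze=25)

```text
time: 3.5
tool_pos: [0.5886, 0.1384, 0.2089]
tcp_rot: [0.256, 3.128, 0.005]
wrist_force: [2.4, 4.9, 0.4]
width: 0.128
grip_force: 25.8
```

```bash
python3 -c "
from h import *
s=readout.read_state();print(s['tool_pos'])
plan([door(t) for t in (0,4,8,12,16,20,24,28)])"
```

```text
[0.58861174 0.13842216 0.20886277]
[ 0.001  -0.0006  0.0009] [0.2 0.2 0. ]
[-0.012  -0.0038  0.0009] [ 0.2  0.2 -4. ]
[-0.0252 -0.0061  0.0009] [ 0.2  0.2 -8. ]
[-0.0386 -0.0074  0.0009] [  0.2   0.2 -12. ]
[-0.052  -0.0078  0.001 ] [  0.2   0.2 -16. ]
[-0.0654 -0.0073  0.001 ] [  0.2   0.2 -20. ]
[-0.0787 -0.0058  0.0011] [  0.2   0.2 -24. ]
[-0.0919 -0.0034  0.0011] [  0.2   0.2 -28. ]
```

The bar is gripped (opening about 11 mm). The planner has the swing sign reversed: clockwise means the heading must decrease. I'll fix that before moving.

```bash
sed -i 's/a0-th/a0+th/g' h.py; python3 -c "
from h import *
plan([door(t) for t in (0,3,6,10,14,18,22,26)])"
```

```text
[ 0.001  -0.0006  0.0009] [0.2 0.2 0. ]
[0.0107 0.0024 0.0008] [0.2 0.2 3. ]
[0.0201 0.0058 0.0008] [0.2 0.1 6. ]
[0.0324 0.0112 0.0008] [ 0.2  0.1 10. ]
[0.0442 0.0175 0.0008] [ 0.2  0.1 14. ]
[0.0557 0.0245 0.0008] [ 0.2  0.1 18. ]
[0.0665 0.0324 0.0008] [ 0.2  0.1 22. ]
[0.0769 0.0409 0.0008] [ 0.2  0.1 26. ]
```

Request:
jog_arm(deltas=[0.005, 0.001, 0, 0, 0, 1.5, -1, 0.01, 0.003, 0, 0, 0, 3, -1, 0.0195, 0.006, 0, 0, 0, 6, -1, 0.0315, 0.0115, 0, 0, 0, 10, -1, 0.0435, 0.018, 0, 0, 0, 14, -1, 0.055, 0.025, 0, 0, 0, 18, -1, 0.0655, 0.033, 0, 0, 0, 22, -1, 0.0655, 0.033, 0, 0, 0, 22, -1])

```text
time: 4.3
tool_pos: [0.5287, 0.1822, 0.2089]
tcp_rot: [0.849, 3.022, 0.006]
wrist_force: [3.3, 3.3, -0.5]
width: 0.132
grip_force: 25.8
```

```bash
python3 -c "
from h import *
s=readout.read_state();print(s['tool_pos'],s['wrist_force'],door(22))
plan([door(t) for t in (22,26,30,34,38,42,46,50)])"
```

```text
[0.52872083 0.18215768 0.20885805] [ 3.34465059  3.3440542  -0.54830706] (np.float64(0.5282285766511764), np.float64(0.18118560335977438), 0.208, 58.6)
[-0.0001 -0.0011  0.0009] [0.2 0.1 0. ]
[0.0127 0.003  0.0009] [0.2 0.1 4. ]
[0.0252 0.008  0.0009] [0.2 0.1 8. ]
[0.0372 0.0138 0.0009] [ 0.2  0.1 12. ]
[0.0489 0.0204 0.0009] [ 0.3  0.1 16. ]
[0.06   0.0279 0.0009] [ 0.3  0.  20. ]
[0.0707 0.0361 0.0009] [ 0.3  0.  24. ]
[0.0807 0.045  0.0009] [ 0.3  0.  28. ]
```

Request:
jog_arm(deltas=[0.006, 0.0015, 0, 0, 0, 2, -1, 0.0125, 0.0037, 0, 0, 0, 4, -1, 0.025, 0.0087, 0, 0, 0, 8, -1, 0.037, 0.0145, 0, 0, 0, 12, -1, 0.0487, 0.021, 0, 0, 0, 16, -1, 0.0598, 0.0285, 0, 0, 0, 20, -1, 0.0705, 0.037, 0, 0, 0, 24, -1, 0.0705, 0.037, 0, 0, 0, 24, -1])

```text
time: 5.1
tool_pos: [0.4882, 0.2501, 0.2089]
tcp_rot: [1.457, 2.781, 0.005]
wrist_force: [3.8, 2.6, 0.8]
width: 0.131
grip_force: 25.9
```

```bash
python3 -c "
from h import *
s=readout.read_state();print(s['tool_pos'],s['wrist_force'],s['q'].round(2),door(46))
plan([door(t) for t in (46,48,52,56,60,64,68,72)])"
```

```text
[0.48818747 0.25005033 0.20886339] [3.8497073  2.64909876 0.79464512] [ 0.43  0.05  1.92  0.    1.16 -0.18] (np.float64(0.487191897078367), np.float64(0.24975199832896725), 0.208, 34.6)
[ 0.0003 -0.001   0.0009] [0.2 0.  0.1]
[0.0067 0.0009 0.0009] [0.2 0.  2.1]
[0.0194 0.0055 0.0009] [0.2 0.  6.1]
[0.0316 0.0109 0.0009] [ 0.2 -0.  10.1]
[0.0435 0.0171 0.0009] [ 0.2 -0.  14.1]
[0.0549 0.0242 0.0009] [ 0.2 -0.  18.1]
[0.0658 0.0321 0.001 ] [ 0.2 -0.  22.1]
[0.0761 0.0406 0.001 ] [ 0.2 -0.  26.1]
```

Request:
jog_arm(deltas=[0.006, 0.0015, 0, 0, 0, 2, -1, 0.0125, 0.0037, 0, 0, 0, 4, -1, 0.025, 0.0087, 0, 0, 0, 8, -1, 0.037, 0.0145, 0, 0, 0, 12, -1, 0.0487, 0.021, 0, 0, 0, 16, -1, 0.0598, 0.0285, 0, 0, 0, 20, -1, 0.0705, 0.037, 0, 0, 0, 24, -1, 0.0705, 0.037, 0, 0, 0, 24, -1])

```text
time: 5.9
tool_pos: [0.4784, 0.3284, 0.2088]
tcp_rot: [2.003, 2.419, 0.003]
wrist_force: [0.4, 0.3, 4.3]
width: 0.134
grip_force: 26.1
```

Request:
jog_arm(deltas=[0.006, 0.0015, 0, 0, 0, 2, -1, 0.0125, 0.0037, 0, 0, 0, 4, -1, 0.025, 0.0087, 0, 0, 0, 8, -1, 0.037, 0.0145, 0, 0, 0, 12, -1, 0.0487, 0.021, 0, 0, 0, 16, -1, 0.0545, 0.0245, 0, 0, 0, 18, -1, 0.0545, 0.0245, 0, 0, 0, 18, -1, 0.0545, 0.0245, 0, 0, 0, 18, -1])

```text
time: 6.7
tool_pos: [0.4921, 0.3854, 0.2088]
tcp_rot: [2.356, 2.078, 0.002]
wrist_force: [0.2, 1.0, 4.8]
width: 0.133
grip_force: 26.1
```

```bash
python3 -c "
from h import *
s=readout.read_state();print(s['tool_pos'],s['wrist_force'],s['q'].round(2),door(88))
c=read_camera('top');cv2.imwrite('pics/t2.png',c['color'])"
```

```text
[0.49212117 0.3853501  0.20884041] [0.24641966 1.00208792 4.84991271] [0.62 0.2  1.76 0.   1.18 0.75] (np.float64(0.4922382059811616), np.float64(0.38739408581076984), 0.208, -7.400000000000006)
```

View pics/t2.png

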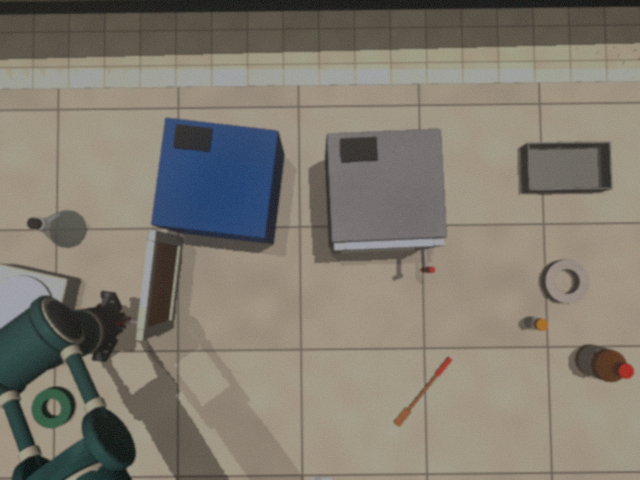

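The blue door, from (152,232) to (140,340), stands at about 88°, and the grey door is still shut. I'll release the bar and lift straight up.

Request:
jog_arm(deltas=[0, 0, 0, 0, 0, 0, 0, 0, 0, 0, 0, 0, 0, 0.6, 0, 0, 0, 0, 0, 0, 0.8, 0, 0, 0, 0, 0, 0, 0.8, 0, 0, 0, 0, 0, 0, 0.8, 0, 0, 0, 0, 0, 0, 0.8])

```text
time: 7.35
tool_pos: [0.4915, 0.3855, 0.2076]
tcp_rot: [2.359, 2.075, -0.001]
wrist_force: [0.5, 1.3, 0.1]
width: 0.903
grip_force: 0.0
```

Request:
jog_arm(deltas=[0, 0, -0.01, 0, 0, 0, 0.8, 0, 0, -0.03, 0, 0, 0, 0.8, 0, 0, -0.06, 0, 0, 0, 0.8, 0, 0, -0.1, 0, 0, 0, 0.8, 0, 0, -0.13, 0, 0, 0, 0.8, 0, 0, -0.15, 0, 0, 0, 0.8, 0, 0, -0.15, 0, 0, 0, 0.8, 0, 0, -0.15, 0, 0, 0, 0.8])

```text
time: 8.15
tool_pos: [0.4917, 0.3857, 0.3582]
tcp_rot: [2.359, 2.074, 0.002]
wrist_force: [-0.3, -0.2, -0.0]
width: 0.903
grip_force: 0.0
```

```bash
python3 -c "
from h import *
c=read_camera('scene');cv2.imwrite('pics/s3.png',c['color'])"
```

```text
(no output)
```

View pics/s3.png

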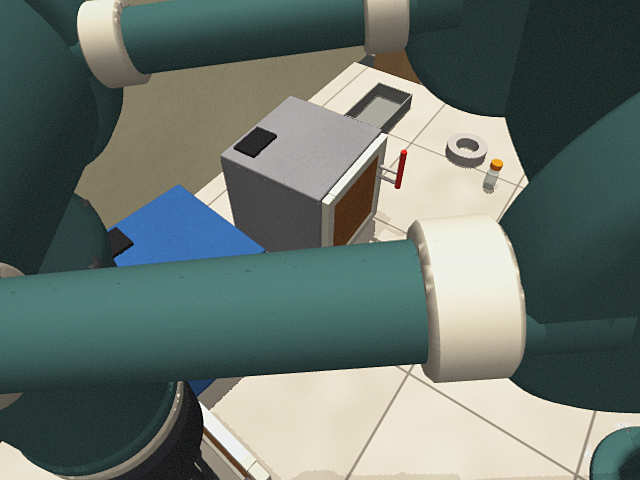

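The arm blocks most of the scene view, but the open door's lower edge shows near (235,450) and the grey door is shut. The gripper is clear of everything, with zero force, so I'm handing in.

```bash
python3 -c "
from workcell import finish_job
print(finish_job())"
```

```text
the job is handed in; nothing more can be done
None
```

The job is handed in: the blue door was swung to about 88° and released, the arm lifted clear with no contact force, and the grey door was still shut in the last picture.

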